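Clip the stretcher arm onto its pivot pin

ROBOT

A 6-joint arm with a two-finger parallel gripper is mounted at the origin on the work surface. World frame = base frame: x ahead of the robot, y to its left, z up, the work surface at z = 0. Lengths are in m, angles in rad, forces in N, time in s.
With the tool pointing down it reaches from about 0.3 to 0.75 m from the base axis. Payload 8.5 kg.
Tool frame: the origin (TCP) lies between the finger pads; the fingertips stand 25 mm ahead of it and the grasp point (between the pads) lies 6 mm ahead of it; z points along the fingers, y is the line along which they close (so a half turn about z gives the same grasp; the last joint's range is limited). The gripper opens to 85 mm and grips with 20 to 120 N. Pads are 22 mm wide; open, the fingers measure 114 mm over their backs; the gripper's body (76 mm by 85 mm) begins 54 mm behind the grasp point. The pads swing forward as they close: fully open they stand 13 mm farther back than shut.
Start: joints at [-1.476, 0.381, 1.297, -0, 1.464, -0.215], TCP at [0.168, -0.524, 0.256] pointing down, gripper open.
Joint ranges: [-3.11, 3.11], [-0.89, 2.33], [0.22, 2.48], [-1.42, 4.56], [0.17, 2.85], [-2.88, 2.88]. Speed limits (rad/s): [2.39, 2.39, 3.14, 3.14, 3.14, 3.14].

INTERFACE

Orientations are given as [roll, pitch, yaw] about the fixed x, y, z axes, in that order (R = Rz(yaw) Ry(pitch) Rx(roll)).
In Python, from station import sense, optics, ticket gives the robot as it stands. The module is installed in compiled form; this text tells all that it offers.
- The arm moves only by the shell command python3 -m crank 'ROWS' [OPENING] [FORCE]. ROWS is JSON, a list of rows, each an object of numbers: "dx", "dy", "dz": the shift along the tool's x, y, z scaled (see below); "yaw": the turn about the tool's z scaled (see below). In form: [{"dx": .., "dy": .., "dz": .., "yaw": ..}, ...]. A call has 1 to 10 rows; each row is the pose to reach, as a shift and turn from the pose commanded when the call began, along the tool's axes at that moment; what a row does not reach only later rows make up. The controller multiplies each number of a shift by 0.4 m and each number of a turn by 60 degrees. A row lasts 1/10 s, in which the tool goes at most 50 mm and 8.59 degrees, less where a joint would pass 70% of its speed; a pose out of reach is approached as far as the arm can. A call with a number of a shift or a turn outside -1 to 1 is refused whole. A call with a gripper value outside its range is refused whole. OPENING is the closure, from 0 (fully open) to 1 (shut), set as the call begins (- or left out, the last holds). The fingers move at their own pace and stop on an object; FORCE is the grip in N (left out, the last holds). Time passes only in rows, so rows that repeat a pose let the fingers close. It gives the time, the measured TCP pose, the force, the opening and the grip force at its end, in the units of the state.
- sense(): the state, without advancing time (a new reading comes with each control period).
- optics.snapshot(name): name is "side" or "top" or "wrist"; returns a dict with "image" (480x640x3 uint8, red, green, blue), "range_z" (480x640 float32, m along the optical axis (not along the pixel's ray), 0 where there is no reading), "intrinsics" (3x3 intrinsics, pixels), "xyz" and "orientation" of the camera in the world; the wrist camera has in their place "tool_from_camera" (4x4, takes a point from camera to tool coordinates, whose origin is the TCP and whose axes are the flange's). Camera axes: x right, y up, looking along -z (the intrinsics and any distortion apply to the point x, -y, -z); pixel columns grow to the right and rows downward; lengths in m; the calibration is good to about 2 mm. A picture is of the moment at which its call begins: read the wrist's pose just before it.
- ticket.hand_in(): hands the job in; it is judged then, once.
The state is a dict: "t": time; "joints": joint angles; "joint_velocities": joint speeds; "tau": joint torques, N m; "tcp_pos": TCP position; "eef_rot": TCP orientation; "force": force on the tool from outside, world axes, zero at the start; "torque": the same for the moment, N m; "gripper_width": finger opening in m; "finger_force": force on a finger pad.
Only numpy, scipy, OpenCV 4.12 (cv2) and the standard library are available. Lean on these libraries where they do the work, as an engineer would, in place of code of your own. Each camera call takes 0.05 s, during which the arm holds its last target. There are 200 camera calls.

TASK

The red arm of the shoe stretcher is held down on its pivot pin by a split clip: take the clip off its storage post, set it down flat, without dropping it, in the channel of the arm with its mouth towards the pin, and let go of it. Then take the fork tool and, with the tool and not with the fingers, push the clip sideways into the groove of the pin until it has snapped fully home, and lay the tool back down flat on the bench top. Leave everything else on the bench where it is.

Things in the scene. Friction and masses are not known exactly. Their poses are not given: they have to be found in the camera images.
- stretcher: shoe stretcher, fixed: blue base plate (190 x 170 x 14 high) and column (112 thick at the foot), on it a red arm 300 x 92 along this body's x axis, its front part an open channel. Origin on the bench under the pivot pin's axis, z up. Behind the pin, at x 120 to 270, are a boss, a spindle with a T bar (150 long along y, at x = 165, to 232 above the bench) and an aluminium last under the arm
- pin_seat (a point): where the clip's origin is when it is home (1.5 mm of play): on the steel pivot pin's axis at the channel floor, 150 above the bench; axes as the stretcher's, +x is the way the clip is pushed on. The pin has a neck (the groove) 32 in diameter from the floor to 11 above it, then a head 41 in diameter to 35 above it
- channel_end (a point): middle of the channel floor's open end, 95 before the pin's axis (towards -x), 150 above the bench. The side walls run from here to 120 behind the pin; they stand 24 above the floor, are 6 thick and 80 apart inside, so fingers do not fit beside the clip there. The arm's underside is 95 above the bench or higher; before its end there is nothing but free bench
- clip: the split clip: flat spring-steel horseshoe, 62 wide (y), x from -28 to +25, 8 thick, about 110 g. Origin at the centre of its bore (35 in diameter) on the underside; +x towards its mouth, z up. At the start it lies on the clip post, turned any way. Gripped across its width it is held at y = +31 and -31
- clip_back (a point): middle of the clip's flat back face, at x = -28, 4 above the clip's underside. The back bar is 26 wide and 10.5 thick along x, from x = -28 to -17.5: it can be gripped along x with one finger in the bore when the bore is free
- clip_mouth (a point): middle of the clip's mouth, at x = 13, 4 above its underside: 23 wide between two rounded ends that spring apart over the neck. They meet the neck when the clip's origin is 26 before the pin's axis; pushing takes 12 to 16 N, and from about 12 before the axis the clip snaps on by itself
- clip_post: storage post of the clip, fixed: wooden block 44 x 44 x 26 high, upright steel post 26 in diameter on it to 66 above the bench. The clip lies on the block, underside 26 above the bench, round the post: it can only be lifted off, and no finger fits between post and bore. Origin under the post's axis on the bench
- ring_post: a second such post, fixed, that holds two plain closed rings instead: not needed
- fork: the fork tool, flat on the bench: steel fork 70 wide, 8 thick, wooden handle 24 wide and 26 high from x = -45 to -180, undersides level; 200 g. Origin on the underside, middle of the flat pushing face between the two tines; +x forwards along the tool, z up. The tines (7 thick, 56 apart inside) reach 10 ahead of that face and embrace the clip's round back
- fork_grip (a point): middle of the handle's cross-section, 95 behind the fork's pushing face and 13 above the tool's underside; held here, the grip point is still 28 before the arm's open end when the clip is home
- ring0: the lower of two plain steel rings (closed, 62 outside, 35 bore, 8 thick) on the ring post; origin at the centre of its underside
- ring1: the upper of the two plain rings on the ring post
- hammer: cobbler's hammer with a wooden handle, 260 long, lying on the bench; origin at mid-length; its x axis runs from the handle to the head; about 26 high, head 80 across
- polish_tin: flat round tin, 80 across, 26 high; origin at the centre of its underside
- brush: wooden shoe brush, 150 long (its x axis) x 50 x 44 high; origin under its centre
- glue_can: upright round can with a paper label, 60 across, 85 high; origin under its centre
- pincers: dark steel lasting pincers, 190 long along their x axis, 62 wide at the grips, 18 high; origin near mid-length on the bench
- heel_block: black rubber heel blank, 70 long (its x axis) x 62 x 26 high; origin under its centre

How it is judged:
On the way, in this order (a step that is already met when the one before it is completed fails the run):
1. the clip lies flat in the channel ahead of the pin, its mouth towards the pin, let go (x of clip in the frame of pin_seat between -0.1 and -0.023 m and y of clip in the frame of pin_seat between -0.012 and 0.012 m and z of clip in the frame of pin_seat between -0.003 and 0.003 m and angle between the x axis of clip and the x axis of pin_seat, either way round below 0.5 rad and contact force between the fingers and clip below 0.1 N and x of pin_seat in the frame of clip above 0.015 m), for 0.2 s.
2. the fork tool pushes the clip's ends apart over the neck of the pin (contact force between fork and clip above 2 N and x of clip in the frame of pin_seat between -0.0255 and -0.008 m and horizontal distance between clip and pin_seat below 0.027 m), for 0.02 s.
At the end, for the whole second after the job is handed in: the clip sits in the pin's groove, its origin within 4 mm of the pin's axis, flat on the channel floor (within 4 mm and 7 degrees); the fork tool lies flat on the bench top, as it lay at the start (underside within 6 mm of the bench, within 7 degrees), at rest (horizontal distance between clip and pin_seat below 0.004 m and z of clip in the frame of pin_seat between -0.003 and 0.004 m and angle between each of clip, fork's own z axis and vertical below 0.12 rad and height (world z) of fork between -0.004 and 0.006 m and linear speed of each of fork, clip below 0.02 m/s); the robot touches nothing.
It fails at once if the fingers or the arm push on the clip while its ends are on the neck (contact force between any of the fingers, the arm and clip above 1 N and horizontal distance between clip and pin_seat between 0.006 and 0.024 m and z of clip in the frame of pin_seat below 0.008 m).
It fails at once if something else on the bench is moved by more than 25 mm (distance of any of ring0, ring1, hammer, polish_tin, brush, glue_can, pincers, heel_block from where it was at the start of the episode above 0.025 m).
It fails at once if the clip is dropped into the channel from more than about 15 mm above its floor (linear speed of clip above 0.5 m/s and x of clip in the frame of pin_seat between -0.1 and -0.028 m and y of clip in the frame of pin_seat between -0.02 and 0.02 m and z of clip in the frame of pin_seat between -0.003 and 0.012 m).
It also fails if it takes over 72 s, if anything falls off the work surface, if the arm or the gripper's body presses on something with over 40 N, if the wrist force passes 120 N, or if a joint passes its speed limit or range.

## Working session

There is one attempt and no reset: what is moved stays moved. The work goes in short steps, Python scripts to look and compute and a shell command to move; the robot and the scene stay as the last step left them, time stands still between calls to the robot, and variables do not carry over. Pictures are saved under pics/ and viewed, at most 10 in all, crops included, and the job is handed in when it is done.

```bash
mkdir -p pics; cat > h.py <<'E'
import numpy as np, cv2
from scipy.spatial.transform import Rotation as R
from station import sense, optics, ticket
def snap(n,tag):
    s=sense(); d=optics.snapshot(n)
    if n=='wrist':
        T=np.eye(4);T[:3,:3]=R.from_euler('xyz',s['eef_rot']).as_matrix();T[:3,3]=s['tcp_pos'];T=T@np.array(d['tool_from_camera'])
    else:
        o=np.array(d['orientation']);T=np.eye(4)
        T[:3,:3]=(R.from_euler('xyz',o).as_matrix() if o.size==3 else o.reshape(3,3) if o.size==9 else R.from_quat(o).as_matrix());T[:3,3]=d['xyz']
    np.savez('pics/%s.npz'%tag,im=d['image'],z=d['range_z'],K=d['intrinsics'],T=T)
    cv2.imwrite('pics/%s.png'%tag,d['image'][:,:,::-1]); return d
def cloud(tag):
    f=np.load('pics/%s.npz'%tag);z=f['z'];K=f['K'];T=f['T'];v,u=np.mgrid[:480,:640]
    p=np.stack([(u-K[0,2])/K[0,0]*z,-(v-K[1,2])/K[1,1]*z,-z],-1)
    w=p@T[:3,:3].T+T[:3,3]; w[z==0]=np.nan; return w,f['im']
def ray(tag,u,v,h):
    f=np.load('pics/%s.npz'%tag);K=f['K'];T=f['T']
    d=T[:3,:3]@np.array([(u-K[0,2])/K[0,0],-(v-K[1,2])/K[1,1],-1]);o=T[:3,3]
    return o+d*(h-o[2])/d[2]
E
python3 - <<'E'
from h import *
d=snap('top','top0'); print({k:(v if k not in('image','range_z') else 0) for k,v in d.items()}); 
d=snap('side','side0'); print(d['xyz'],d['orientation']); d=snap('wrist','w0'); print({k:(v if k not in('image','range_z') else 0) for k,v in d.items()});print(sense())
w,_=cloud('top0'); print(np.nanpercentile(w[...,2],[1,10,50,90,99]))
E
```

```text
{'image': 0, 'range_z': 0, 'intrinsics': array([[533.05676522,   0.        , 317.13631642],
       [  0.        , 533.05676522, 242.07556122],
       [  0.        ,   0.        ,   1.        ]]), 'xyz': array([0.25943674, 0.03304236, 1.82109985]), 'orientation': array([ 0.14559395, -0.01079019, -1.57551062])}
[ 0.37193305 -1.35797519  1.00385192] [ 0.98648485  0.0105318  -0.11297428]
{'image': 0, 'range_z': 0, 'intrinsics': array([[330.51999282,   0.        , 322.58979327],
       [  0.        , 330.51999282, 237.10504778],
       [  0.        ,   0.        ,   1.        ]]), 'tool_from_camera': array([[ 3.39356292e-04,  9.50142517e-01,  3.11815781e-01,
         7.99746282e-02],
       [ 9.99999815e-01, -4.79865540e-04,  3.73888785e-04,
        -6.30171614e-04],
       [ 5.04877280e-04,  3.11815596e-01, -9.50142505e-01,
        -1.17421766e-01],
       [ 0.00000000e+00,  0.00000000e+00,  0.00000000e+00,
         1.00000000e+00]])}
{'t': 0.15, 'joints': array([-1.47631671e+00,  3.81071662e-01,  1.29804991e+00, -1.40088943e-05,
        1.46359597e+00, -2.15312201e-01]), 'joint_velocities': array([ 0.00064238, -0.00122554, -0.00300754,  0.00152001, -0.00099238,
       -0.00152003]), 'tau': array([ 2.24924792e-03, -4.48626137e+01, -2.31344229e+01, -2.12944719e-04,
        3.79187739e-03, -2.20229322e-05]), 'tcp_pos': array([ 0.1676425 , -0.52362243,  0.25584965]), 'eef_rot': array([-3.14049077e+00, -2.26728669e-04,  3.09793198e-01]), 'force': array([ 0.08288157, -0.30578619,  1.25142398]), 'torque': array([-0.01416619,  0.01321213,  0.01997414]), 'finger_force': 0.0, 'gripper_width': 0.0854078351846653}
[-0.76535724 -0.75173694 -0.00353412  0.14960269  0.67514047]
```

View pics/top0.png

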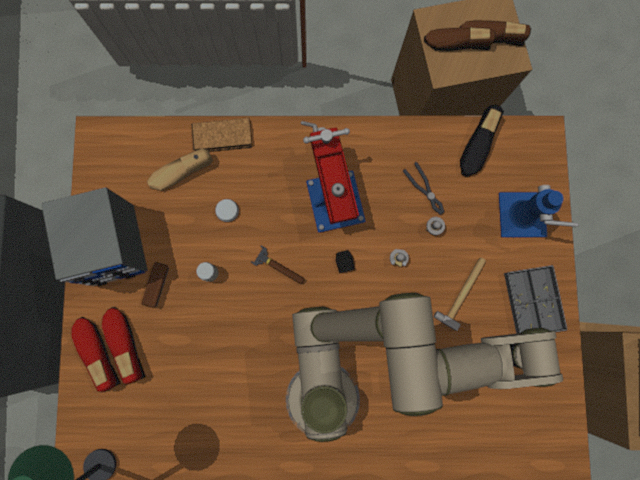

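View pics/side0.png

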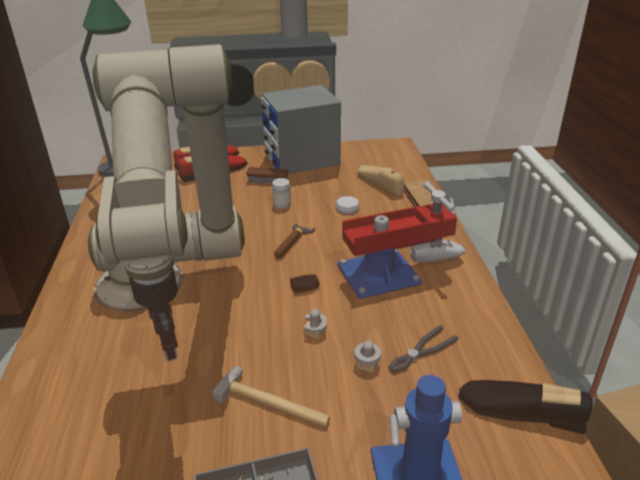

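The top view shows the stretcher at about (337,190), posts at (400,257) and (436,227), the fork at (280,266), the heel block at (345,262) and the hammer at (462,295). The side view shows the pin head at (381,222). Next I enlarge the working area and measure.

```bash
python3 - <<'E'
from h import *
w,im=cloud('top0')
c=im[115:315,230:480]; cv2.imwrite('pics/crop1.png',cv2.resize(c,(750,600),interpolation=cv2.INTER_CUBIC)[:,:,::-1])
g=w[115:315,230:480]
for u,v in [(400,257),(436,227),(338,189),(345,262)]: print(u,v,np.round(w[v,u],3), [np.round(ray('top0',u,v,h)[:2],3) for h in (0,.034,.15)])
# red arm
hsv=cv2.cvtColor(im,cv2.COLOR_RGB2HSV)
m=((hsv[...,0]<8)|(hsv[...,0]>172))&(hsv[...,1]>150)&(w[...,2]>.1)&(w[...,2]<.3)
m[:, :280]=0; m[:,400:]=0
p=w[m]; print(m.sum()); r=cv2.minAreaRect(np.float32(p[:,:2])); print(r, cv2.boxPoints(r))
print(np.histogram(p[:,2],bins=np.arange(.1,.26,.01)))
hd=[q for q in w[180:198,328:350].reshape(-1,3) if q[2]>.178]; print('head',len(hd),np.median(hd,0) if hd else 0, np.min(hd,0),np.max(hd,0))
for (u0,u1,v0,v1) in [(385,415,243,272),(422,452,212,242)]:
    q=w[v0:v1,u0:u1].reshape(-1,3); print([(a,(k:=q[(q[:,2]>a)&(q[:,2]<b)]).shape[0],np.round(k.mean(0),4) if len(k) else 0) for a,b in((.01,.03),(.03,.045),(.058,.08))])
E
```

```text
400 257 [ 0.466 -0.262  0.067] [array([ 0.474, -0.273]), array([ 0.47 , -0.267]), array([ 0.456, -0.248])]
436 227 [ 0.567 -0.386  0.063] [array([ 0.578, -0.401]), array([ 0.572, -0.393]), array([ 0.552, -0.366])]
338 189 [ 0.669 -0.052  0.181] [array([ 0.714, -0.062]), array([ 0.706, -0.06 ]), array([ 0.677, -0.054])]
345 262 [ 0.454 -0.082  0.025] [array([ 0.457, -0.083]), array([ 0.453, -0.081]), array([ 0.441, -0.074])]
2287
((0.7218536138534546, -0.040241897106170654), (0.2996266484260559, 0.09269881248474121), 12.758232116699219) [[ 0.5655034  -0.02812124]
 [ 0.58597475 -0.11853138]
 [ 0.8782038  -0.05236255]
 [ 0.8577325   0.03804758]]
(array([  0,   0,   4,  19, 770, 729, 228, 509,  25,   0,   0,   3,   0,
         0,   0]), array([0.1 , 0.11, 0.12, 0.13, 0.14, 0.15, 0.16, 0.17, 0.18, 0.19, 0.2 ,
       0.21, 0.22, 0.23, 0.24, 0.25]))
head 119 [ 0.66762989 -0.05238974  0.18393674] [ 0.64650507 -0.07152378  0.17843735] [ 0.68861721 -0.03325175  0.19610244]
[(0.01, 87, array([ 0.4603, -0.2641,  0.024 ])), (0.03, 125, array([ 0.4706, -0.2628,  0.0349])), (0.058, 46, array([ 0.467 , -0.2638,  0.0651]))]
[(0.01, 40, array([ 0.5842, -0.3967,  0.0177])), (0.03, 152, array([ 0.5744, -0.3882,  0.0399])), (0.058, 43, array([ 0.5749, -0.3904,  0.0651]))]
```

View pics/crop1.png

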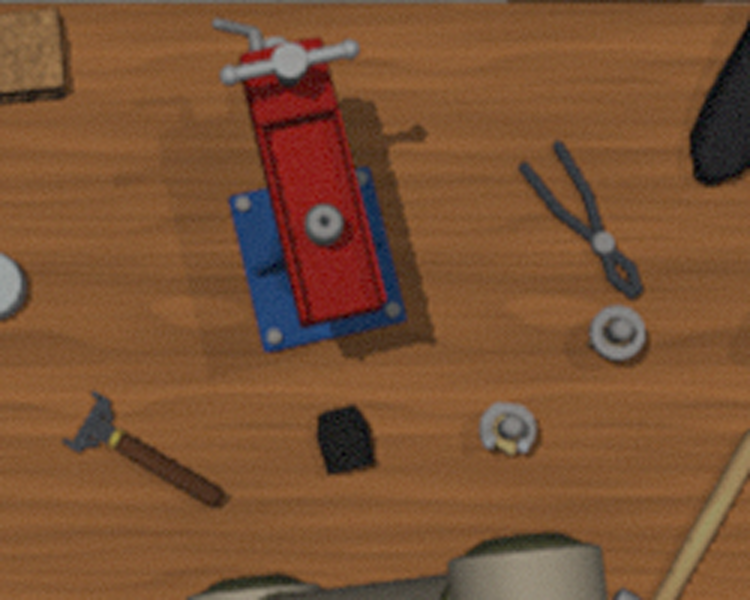

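The crop shows the clip on the nearer post at crop (510,428), with its mouth facing down (towards the robot). The fork's head is at (90,425) and its handle end at (220,497). The pin head is at (324,223). Next is a pre-grasp look over the clip with the wrist camera.

```bash
cat >> h.py <<'E'
def go(x,y,z,yaw=None,p0=None):
    """scaled row from current pose to world TCP goal"""
    s=sense(); p=s['tcp_pos'] if p0 is None else np.array(p0[:3]); a=s['eef_rot'][2] if p0 is None else p0[3]
    D=R.from_euler('xyz',[np.pi,0,a]).as_matrix().T@(np.array([x,y,z])-p)/.4
    yaw=a if yaw is None else yaw
    print('dx %.4f dy %.4f dz %.4f yaw %.4f'%(*D,(a-yaw)/np.radians(60)),'from',np.round(p,4),round(a,4))
E
python3 - <<'E'
from h import *
go(.45,-.264,.2,0.1)
# fork estimate
for u,v,h in [(230+220/3,115+497/3,.02),(230+102/3,115+430/3,.008),(230+116/3,115+438/3,.01),(230+100/3,115+395/3,.008),(230+70/3,115+445/3,.008)]: print(np.round(ray('top0',u,v,h)[:2],3))
E
```

```text
dx 0.8702 dy -0.4030 dz 0.1396 yaw 0.2003 from [ 0.1676 -0.5236  0.2558] 0.3098
[0.392 0.06 ]
[0.47  0.194]
[0.46  0.178]
[0.51  0.197]
[0.453 0.23 ]
```

```bash
python3 -m crank '[{"dx":0.87,"dy":-0.40,"dz":0.14,"yaw":0.2},{"dx":0.87,"dy":-0.40,"dz":0.14,"yaw":0.2},{"dx":0.87,"dy":-0.40,"dz":0.14,"yaw":0.2},{"dx":0.87,"dy":-0.40,"dz":0.14,"yaw":0.2},{"dx":0.87,"dy":-0.40,"dz":0.14,"yaw":0.2},{"dx":0.87,"dy":-0.40,"dz":0.14,"yaw":0.2},{"dx":0.87,"dy":-0.40,"dz":0.14,"yaw":0.2},{"dx":0.87,"dy":-0.40,"dz":0.14,"yaw":0.2},{"dx":0.87,"dy":-0.40,"dz":0.14,"yaw":0.2},{"dx":0.87,"dy":-0.40,"dz":0.14,"yaw":0.2}]' 0 40
python3 - <<'E'
from h import *
snap('wrist','w1'); w,im=cloud('w1'); s=sense(); print(s['tcp_pos'],s['eef_rot'],s['joints'])
m=(w[...,2]>.029)&(w[...,2]<.042)&(np.hypot(w[...,0]-.467,w[...,1]+.264)<.045)
p=w[m]; print(m.sum(),p.mean(0)); t=(w[...,2]>.06)&(w[...,2]<.075); print(t.sum(),w[t].mean(0), w[t].min(0),w[t].max(0))
v,u=np.where(m); print(u.min(),u.max(),v.min(),v.max())
c,r=cv2.minEnclosingCircle(np.float32(p[:,:2]));print('circ',c,r)
a=np.degrees(np.arctan2(p[:,1]-c[1],p[:,0]-c[0])); print(np.histogram(a,bins=np.arange(-180,181,15))[0])
E
```

```text
t: 1.15
tcp_pos: [0.4505, -0.2648, 0.2]
eef_rot: [-3.141, 0.001, 0.102]
force: [-1.1, -1.2, -0.3]
gripper_width: 0.0855
finger_force: 0.0
[ 0.45007047 -0.26557949  0.20024458] [-3.14157579e+00  4.11696339e-04  1.00555502e-01] [-7.59741521e-01  3.82435291e-01  1.46745517e+00 -3.13175713e-04
  1.29198350e+00  7.10585540e-01]
2209 [ 0.47235135 -0.25998445  0.0339559 ]
1976 [ 0.53200854 -0.33485788  0.06469101] [ 0.45450485 -0.39966797  0.0600279 ] [ 0.58851824 -0.24813198  0.06799602]
285 355 170 235
circ (0.4654896557331085, -0.2597472369670868) 0.032116957008838654
[  0   9  97  90 105 110 116 113 120 129 118 109 121 134 136 123 118 113
 112 113 111  12   0   0]
```

View pics/w1.png

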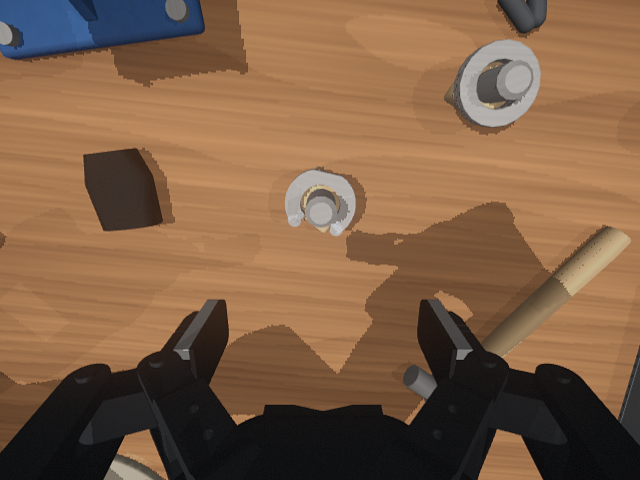

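The wrist view shows the clip at about (320,200), its mouth pointing down with its ends at (294,221) and (336,229). The clip's origin is about (0.466,-0.261) with its x axis at about 173°. I approach with the tool yawed to -0.12 so the fingers close across the clip's width.

```bash
python3 - <<'E'
from h import *
go(.466,-.261,.12,-.12);go(.466,-.261,.046,-.12)
E
```

```text
dx 0.0408 dy -0.0074 dz 0.2006 yaw 0.2106 from [ 0.4501 -0.2656  0.2002] 0.1006
dx 0.0408 dy -0.0074 dz 0.3856 yaw 0.2106 from [ 0.4501 -0.2656  0.2002] 0.1006
```

```bash
python3 -m crank '[{"dx":0.041,"dy":-0.0075,"dz":0.2,"yaw":0.21},{"dx":0.041,"dy":-0.0075,"dz":0.2,"yaw":0.21},{"dx":0.041,"dy":-0.0075,"dz":0.3,"yaw":0.21},{"dx":0.041,"dy":-0.0075,"dz":0.385,"yaw":0.21},{"dx":0.041,"dy":-0.0075,"dz":0.385,"yaw":0.21}]' 0 40
python3 -m crank '[{"dx":0},{"dx":0},{"dx":0},{"dx":0},{"dx":0},{"dx":0}]' 1 40
python3 -c "
from h import *
snap('wrist','w2')"
```

```text
t: 1.7
tcp_pos: [0.4641, -0.2606, 0.0431]
eef_rot: [-3.137, 0.006, -0.122]
force: [-1.3, -0.1, 0.8]
gripper_width: 0.0854
finger_force: 0.0validation failed for argument at $[0]...
```

View pics/w2.png

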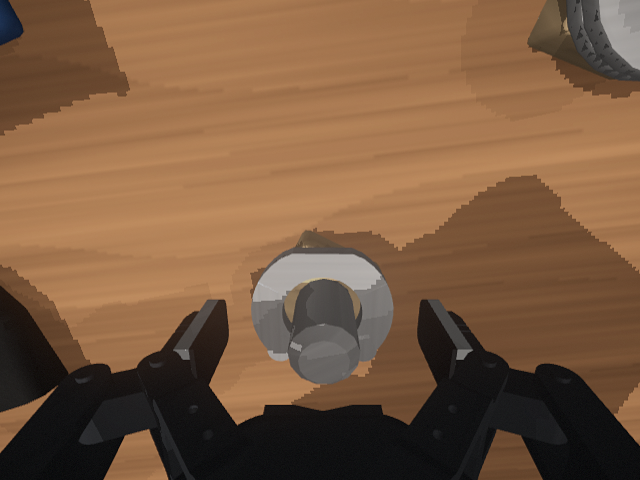

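The clip lies centred between the open fingers, from (252,310) to (393,310), and its back edge is level, so the yaw is right. Closing now.

```bash
python3 -m crank '[{"dx":0,"dy":0,"dz":0,"yaw":0},{"dx":0,"dy":0,"dz":0,"yaw":0},{"dx":0,"dy":0,"dz":0,"yaw":0},{"dx":0,"dy":0,"dz":0,"yaw":0},{"dx":0,"dy":0,"dz":0,"yaw":0}]' 1 40
python3 -m crank '[{"dx":0,"dy":0,"dz":-0.08,"yaw":0},{"dx":0,"dy":0,"dz":-0.2,"yaw":0},{"dx":0,"dy":0,"dz":-0.2,"yaw":0}]' 1 40
python3 - <<'E'
from h import *
snap('wrist','w3'); s=sense(); p=[*s['tcp_pos'],s['eef_rot'][2]];print(p,s['gripper_width'])
w,im=cloud('w3'); tz=p[2]
q=w[240:400,235:410].reshape(-1,3); q=q[(q[:,2]>.08)&(q[:,2]<.2)]; print(len(q),np.round(np.percentile(q[:,2],[5,50,95]),3),q.mean(0))
go(.37,-.18,p[2],p[3]+.8); go(.37,-.18,p[2],p[3]+1.7)
E
```

```text
t: 2.25
tcp_pos: [0.4669, -0.2617, 0.0493]
eef_rot: [3.139, -0.003, -0.12]
force: [-3.1, 0.3, 12.0]
gripper_width: 0.0596
finger_force: 40.3
t: 2.55
tcp_pos: [0.4684, -0.2625, 0.1333]
eef_rot: [3.134, -0.011, -0.119]
force: [0.6, -1.0, -1.9]
gripper_width: 0.0592
finger_force: 44.8
[np.float64(0.46744719353996955), np.float64(-0.26173534635569434), np.float64(0.13043826354943955), np.float64(-0.11945777910173194)] 0.05915073945248136
11892 [0.115 0.118 0.176] [ 0.47510148 -0.26246185  0.12589559]
dx -0.2662 dy -0.1738 dz -0.0000 yaw -0.7639 from [ 0.4674 -0.2617  0.1304] -0.1195
dx -0.2662 dy -0.1738 dz -0.0000 yaw -1.6234 from [ 0.4674 -0.2617  0.1304] -0.1195
```

View pics/w3.png

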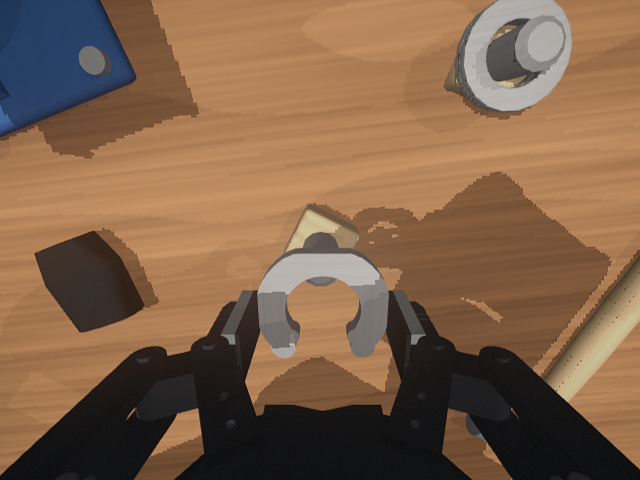

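The clip is held level, its mouth open downward at (325,350), with the back at (322,265). Next I turn it and lay it on free bench at (0.37,-0.18).

```bash
python3 -m crank '[{"dx":-0.266,"dy":-0.174,"dz":0,"yaw":-1},{"dx":-0.266,"dy":-0.174,"dz":0,"yaw":-1},{"dx":-0.266,"dy":-0.174,"dz":0,"yaw":-1},{"dx":-0.266,"dy":-0.174,"dz":0,"yaw":-1},{"dx":-0.266,"dy":-0.174,"dz":0,"yaw":-1},{"dx":-0.266,"dy":-0.174,"dz":0,"yaw":-1},{"dx":-0.266,"dy":-0.174,"dz":0,"yaw":-1}]'
python3 -m crank '[{"dx":0,"dy":0,"dz":0.1,"yaw":-0.62},{"dx":0,"dy":0,"dz":0.2,"yaw":-0.62},{"dx":0,"dy":0,"dz":0.22,"yaw":-0.62},{"dx":0,"dy":0,"dz":0.24,"yaw":-0.62},{"dx":0,"dy":0,"dz":0.255,"yaw":-0.62},{"dx":0,"dy":0,"dz":0.265,"yaw":-0.62},{"dx":0,"dy":0,"dz":0.265,"yaw":-0.62}]'
```

```text
t: 3.3
tcp_pos: [0.3687, -0.1788, 0.1264]
eef_rot: [3.142, 0.0, 0.934]
force: [-0.2, 0.2, 0.1]
gripper_width: 0.0595
finger_force: 44.9
t: 4.0
tcp_pos: [0.3687, -0.179, 0.021]
eef_rot: [3.142, 0.001, 1.577]
force: [-1.9, 0.4, 12.1]
gripper_width: 0.059
finger_force: 55.6
```

```bash
python3 -m crank '[{"dx":0,"dy":0,"dz":-0.005,"yaw":0},{"dx":0,"dy":0,"dz":-0.005,"yaw":0},{"dx":0,"dy":0,"dz":-0.005,"yaw":0},{"dx":0,"dy":0,"dz":-0.005,"yaw":0}]' 0
python3 -m crank '[{"dx":0,"dy":0,"dz":-0.12,"yaw":0.5},{"dx":0,"dy":0,"dz":-0.25,"yaw":0.5},{"dx":0,"dy":0,"dz":-0.3,"yaw":0.5},{"dx":0,"dy":0,"dz":-0.3,"yaw":0.5},{"dx":0,"dy":0,"dz":-0.3,"yaw":0.5}]' 0.45
cat >> h.py <<'E'
def clipfit(tag,x,y,zlo,zhi):
    w,_=cloud(tag); m=(w[...,2]>zlo)&(w[...,2]<zhi)&(np.hypot(w[...,0]-x,w[...,1]-y)<.045); p=w[m][:,:2]
    from scipy.optimize import least_squares
    # model: compare to template mask via bore: fit outer circle with radial 95%
    c,r=cv2.minEnclosingCircle(np.float32(p)); a=np.degrees(np.arctan2(p[:,1]-c[1],p[:,0]-c[0]))
    h=np.histogram(a,bins=np.arange(-180,181,10))[0]; print(tag,len(p),'circ',np.round(c,4),round(r,4)); print(h)
    rb=cv2.minAreaRect(np.float32(p)); print(rb, w[m][:,2].mean())
E
python3 - <<'E'
from h import *
snap('wrist','w4'); s=sense(); print(s['tcp_pos'],s['eef_rot'],s['gripper_width']); clipfit('w4',.37,-.18,.004,.016)
E
```

```text
t: 4.4
tcp_pos: [0.369, -0.1789, 0.0223]
eef_rot: [-3.142, -0.0, 1.577]
force: [0.0, -0.1, -0.1]
gripper_width: 0.0853
finger_force: 0.0
t: 4.9
tcp_pos: [0.369, -0.1789, 0.1428]
eef_rot: [3.14, 0.0, 1.053]
force: [0.8, 0.4, -0.4]
gripper_width: 0.0468
finger_force: 0.0
[ 0.36882511 -0.17872885  0.14220176] [-3.14134517e+00 -3.95008242e-05  1.05517506e+00] 0.0471134417197689
w4 2563 circ [ 0.3683 -0.1786] 0.0321
[ 84  80  82  90  95  41   0   0   0   0   0   0  24  96  92  84  88  92
  85  94  93  98 102  98 105  86  75  75  85  93  87  89  92  85  89  84]
((0.3683135211467743, -0.17599952220916748), (0.06205327436327934, 0.05319604650139809), 0.45318329334259033) 0.0078478608148274
```

View pics/w4.png

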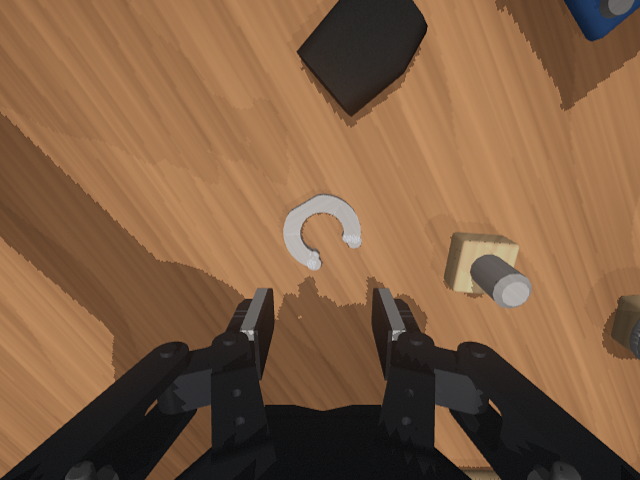

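The clip lies flat at (322,232), with its mouth towards the lower right and its back at the upper left. The 62 x 53.2 rectangle matches the given size. Its origin is (0.368,-0.1775), x axis at -89.5°, so the back bar sits at y ≈ -0.155. I now re-grip along the bar.

```bash
python3 - <<'E'
from h import *
go(.3683,-.156,.08,.008);go(.3683,-.156,.0265,.008)
E
```

```text
dx 0.0488 dy -0.0292 dz 0.1555 yaw 1.0000 from [ 0.3688 -0.1787  0.1422] 1.0552
dx 0.0488 dy -0.0292 dz 0.2893 yaw 1.0000 from [ 0.3688 -0.1787  0.1422] 1.0552
```

```bash
python3 -m crank '[{"dx":0.049,"dy":-0.029,"dz":0.1,"yaw":1},{"dx":0.049,"dy":-0.029,"dz":0.15,"yaw":1},{"dx":0.049,"dy":-0.029,"dz":0.15,"yaw":1},{"dx":0.049,"dy":-0.029,"dz":0.15,"yaw":1},{"dx":0.049,"dy":-0.029,"dz":0.15,"yaw":1},{"dx":0.049,"dy":-0.029,"dz":0.15,"yaw":1},{"dx":0.049,"dy":-0.029,"dz":0.15,"yaw":1},{"dx":0.049,"dy":-0.029,"dz":0.15,"yaw":1}]' 0.65
python3 -c "
from h import *
snap('wrist','w5'); s=sense(); print(s['tcp_pos'],s['eef_rot'],s['gripper_width']); clipfit('w5',.37,-.18,.004,.014)
go(.3683,-.156,.0265,.008)"
```

```text
t: 5.75
tcp_pos: [0.3683, -0.1559, 0.0817]
eef_rot: [-3.14, 0.001, 0.007]
force: [0.7, 0.2, 0.3]
gripper_width: 0.0299
finger_force: 0.0
[ 0.36835822 -0.15593822  0.08177543] [-3.14055290e+00  1.19174023e-03  1.07457717e-02] 0.029971210013148314
w5 3728 circ [ 0.3684 -0.1787] 0.0322
[  4   6  79 133 153  80   0   0   0   0   0   0  33 155 170 152 158 163
 165 168 169 170 163 163 151 119 104 106 117 131 145 137 134 141 132  27]
((0.3685345947742462, -0.1757463663816452), (0.06189988926053047, 0.05293978378176689), 0.7149537205696106) 0.007829053438855225
dx -0.0001 dy 0.0002 dz 0.1382 yaw 0.0026 from [ 0.3684 -0.1559  0.0818] 0.0107
```

View pics/w5.png

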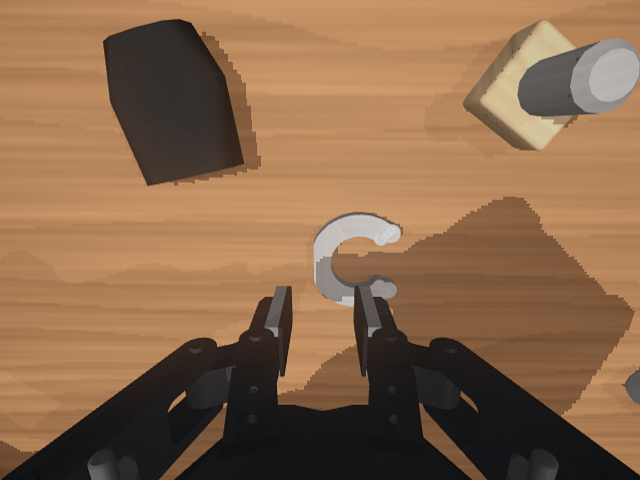

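The clip is as expected, with its back at (318,258) and the mouth to the right at (390,262). The fingers at (285,300) and (362,300) will straddle the back bar. Descending to grip.

```bash
python3 -m crank '[{"dx":0,"dy":0,"dz":0.07,"yaw":0.0},{"dx":0,"dy":0,"dz":0.11,"yaw":0.0},{"dx":0,"dy":0,"dz":0.138,"yaw":0.0},{"dx":0,"dy":0,"dz":0.138,"yaw":0.0}]' 0.65
python3 -m crank '[{"dx":0,"dy":0,"dz":0,"yaw":0},{"dx":0,"dy":0,"dz":0,"yaw":0},{"dx":0,"dy":0,"dz":0,"yaw":0}]' 1 60
```

```text
t: 6.2
tcp_pos: [0.368, -0.1557, 0.0259]
eef_rot: [-3.139, 0.003, 0.01]
force: [-0.5, 0.1, 0.2]
gripper_width: 0.03
finger_force: 0.0
t: 6.5
tcp_pos: [0.3688, -0.1563, 0.0276]
eef_rot: [3.141, -0.001, 0.007]
force: [-0.3, -0.3, -1.5]
gripper_width: 0.0081
finger_force: 91.6
```

```bash
python3 -m crank '[{"dx":0,"dy":0,"dz":-0.1,"yaw":0},{"dx":0,"dy":0,"dz":-0.22,"yaw":-0.13},{"dx":0.1,"dy":0,"dz":-0.34,"yaw":-0.27},{"dx":0.2,"dy":-0.1,"dz":-0.45,"yaw":-0.4},{"dx":0.2,"dy":-0.1,"dz":-0.5,"yaw":-0.55},{"dx":0.2,"dy":-0.1,"dz":-0.5,"yaw":-0.7},{"dx":0.2,"dy":-0.1,"dz":-0.5,"yaw":-0.85},{"dx":0.2,"dy":-0.1,"dz":-0.5,"yaw":-1}]'
python3 - <<'E'
from h import *
snap('wrist','w6'); s=sense(); print(s['tcp_pos'],s['eef_rot'],s['gripper_width'])
w,im=cloud('w6'); M=R.from_euler('xyz',s['eef_rot']).as_matrix(); t=(w-s['tcp_pos'])@M
# clip points in tool frame: near tips, metallic grey
hsv=cv2.cvtColor(im,cv2.COLOR_RGB2HSV)
m=(t[...,2]>.008)&(t[...,2]<.03)&(abs(t[...,0])<.045)&(abs(t[...,1])<.07)&(hsv[...,1]<60)&(hsv[...,2]>60)
q=t[m];print(len(q),q.min(0),q.max(0),np.percentile(q[:,2],[5,25,50,75,95]))
# plane
c=q[(q[:,2]<.025)]; A=np.c_[c[:,:2],np.ones(len(c))]; print('plane',np.linalg.lstsq(A,c[:,2],rcond=None)[0])
print(cv2.minAreaRect(np.float32(q[:,:2]*1000)))
cv2.imwrite('pics/crop2.png',cv2.resize(np.hstack([im[180:420,200:450],np.dstack([m*255]*3).astype(np.uint8)[180:420,200:450]])[:,:,::-1],(800,384)))
E
```

```text
t: 7.3
tcp_pos: [0.4482, -0.1153, 0.2276]
eef_rot: [3.141, 0.0, 1.032]
force: [0.0, 0.5, -1.1]
gripper_width: 0.0079
finger_force: 91.7
[ 0.44815585 -0.11538439  0.22746032] [3.14116781e+00 1.01974869e-04 1.03972684e+00] 0.008147420365394615
5698 [-0.02458037 -0.01704783  0.00800419] [0.03184484 0.04729221 0.02812442] [0.01671864 0.01872314 0.01923771 0.01984584 0.02460051]
plane [-0.00742943  0.03000623  0.01873642]
((4.31452751159668, 16.541969299316406), (65.4765625, 53.047698974609375), 81.06427764892578)
```

View pics/crop2.png

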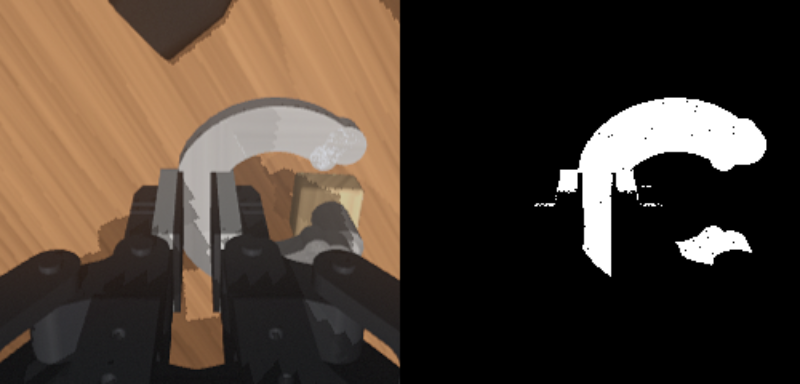

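The clip is held by its back bar, nearly level, with the mouth towards tool +y. Its underside is about 27 mm below the TCP. I carry it over the channel.

```bash
python3 - <<'E'
from h import *
go(.5892,-.0701,.2275,1.794)
w,im=cloud('top0'); P=np.array([.668,-.0523]);a=.2227
d=w[...,:2]-P; sx=d@[np.cos(a),np.sin(a)]; sy=d@[-np.sin(a),np.cos(a)]
m=(sx>-.08)&(sx<-.035)&(abs(sy)<.03)&(w[...,2]>.12); print(m.sum(),np.median(w[m],0))
E
```

```text
dx 0.2762 dy 0.2467 dz -0.0001 yaw -0.7203 from [ 0.4482 -0.1154  0.2275] 1.0397
257 [ 0.61168945 -0.06557654  0.14995264]
```

```bash
python3 -m crank '[{"dx":0.276,"dy":0.247,"dz":0,"yaw":-0.72},{"dx":0.276,"dy":0.247,"dz":0,"yaw":-0.72},{"dx":0.276,"dy":0.247,"dz":0,"yaw":-0.72},{"dx":0.276,"dy":0.247,"dz":0,"yaw":-0.72},{"dx":0.276,"dy":0.247,"dz":0,"yaw":-0.72},{"dx":0.276,"dy":0.247,"dz":0,"yaw":-0.72},{"dx":0.276,"dy":0.247,"dz":0,"yaw":-0.72}]'
python3 - <<'E'
from h import *
snap('wrist','w7'); s=sense(); print(s['tcp_pos'],s['eef_rot'])
w,im=cloud('w7')
m=(w[...,2]>.18)&(w[...,2]<.192)&(np.hypot(w[...,0]-.668,w[...,1]+.0523)<.03); p=w[m]; print('head',m.sum(),p.mean(0) if m.any() else 0, cv2.minEnclosingCircle(np.float32(p[:,:2])) if m.any() else 0)
# wall inner edges: red tops z~.174
m=(w[...,2]>.168)&(w[...,2]<.18)&(w[...,0]>.55)&(w[...,0]<.9); p=w[m]
P=np.array([.668,-.0523]);a=.2227;d=p[:,:2]-P; sx=d@[np.cos(a),np.sin(a)]; sy=d@[-np.sin(a),np.cos(a)]
for k in np.arange(-.09,.07,.02):
  q=sy[(sx>k)&(sx<k+.02)&(abs(sy)<.06)]; print(round(k,2),len(q),np.round([np.median(q[q>0]) if (q>0).any() else 0,np.median(q[q<0]) if (q<0).any() else 0],4))
go(.5892,-.0701,.178,1.794)
E
```

```text
t: 8.05
tcp_pos: [0.5899, -0.0726, 0.2272]
eef_rot: [-3.142, 0.0, 1.774]
force: [0.1, -0.8, -1.3]
gripper_width: 0.0077
finger_force: 91.7
[ 0.58988272 -0.0726802   0.227315  ] [3.14152242e+00 5.42630360e-05 1.77412799e+00]
head 3939 [ 0.66641482 -0.04658034  0.18413792] ((0.6684309840202332, -0.04821939766407013), 0.020615018904209137)
-0.09 478 [ 0.0473 -0.0405]
-0.07 506 [ 0.0472 -0.0365]
-0.05 530 [ 0.0474 -0.0364]
-0.03 1243 [ 0.0445 -0.037 ]
-0.01 1193 [ 0.0451 -0.0373]
0.01 890 [ 0.0473 -0.0375]
0.03 894 [ 0.0473 -0.0373]
0.05 890 [ 0.0473 -0.0374]
dx 0.0067 dy -0.0004 dz 0.1233 yaw -0.0190 from [ 0.5899 -0.0727  0.2273] 1.7741
```

The wrist view puts the channel axis about 4–5 mm further left than the top view did. I use the wrist view's pin position (0.668,-0.0485) and set the clip down.

```bash
python3 - <<'E'
from h import *
go(.5892,-.0663,.181,1.794);go(.5892,-.0663,.1775,1.794)
E
```

```text
dx 0.0160 dy 0.0015 dz 0.1158 yaw -0.0190 from [ 0.5899 -0.0727  0.2273] 1.7741
dx 0.0160 dy 0.0015 dz 0.1245 yaw -0.0190 from [ 0.5899 -0.0727  0.2273] 1.7741
```

```bash
python3 -m crank '[{"dx":0.016,"dy":0.0015,"dz":0,"yaw":-0.019},{"dx":0.016,"dy":0.0015,"dz":0.03,"yaw":-0.019},{"dx":0.016,"dy":0.0015,"dz":0.06,"yaw":-0.019},{"dx":0.016,"dy":0.0015,"dz":0.09,"yaw":-0.019},{"dx":0.016,"dy":0.0015,"dz":0.105,"yaw":-0.019},{"dx":0.016,"dy":0.0015,"dz":0.116,"yaw":-0.019},{"dx":0.016,"dy":0.0015,"dz":0.12,"yaw":-0.019},{"dx":0.016,"dy":0.0015,"dz":0.1235,"yaw":-0.019},{"dx":0.016,"dy":0.0015,"dz":0.1235,"yaw":-0.019}]'
```

```text
t: 9.0
tcp_pos: [0.5895, -0.0662, 0.1779]
eef_rot: [3.141, 0.0, 1.799]
force: [-0.0, 0.1, -0.4]
gripper_width: 0.0076
finger_force: 91.7
```

```bash
python3 -m crank '[{"dx":0,"dy":0,"dz":0.0025,"yaw":0},{"dx":0,"dy":0,"dz":0.005,"yaw":0},{"dx":0,"dy":0,"dz":0.005,"yaw":0}]'
```

```text
t: 9.3
tcp_pos: [0.5896, -0.0662, 0.1774]
eef_rot: [3.14, 0.001, 1.799]
force: [-2.8, 0.6, 8.2]
gripper_width: 0.0078
finger_force: 92.9
```

```bash
python3 -m crank '[{"dx":0,"dy":0,"dz":0,"yaw":0},{"dx":0,"dy":0,"dz":0,"yaw":0},{"dx":0,"dy":0,"dz":-0.01,"yaw":0}]' 0.7
python3 -m crank '[{"dx":0,"dy":0,"dz":-0.08,"yaw":0},{"dx":0,"dy":0,"dz":-0.18,"yaw":0},{"dx":-0.05,"dy":-0.1,"dz":-0.25,"yaw":0},{"dx":-0.05,"dy":-0.1,"dz":-0.25,"yaw":0},{"dx":-0.05,"dy":-0.1,"dz":-0.25,"yaw":0}]'
python3 - <<'E'
from h import *
snap('wrist','w8'); s=sense(); print(s['tcp_pos'],s['eef_rot'])
clipfit('w8',.6114,-.0613,.153,.163)
w,im=cloud('w8');m=(w[...,2]>.18)&(w[...,2]<.19)&(np.hypot(w[...,0]-.668,w[...,1]+.05)<.03);print(m.sum(),cv2.minEnclosingCircle(np.float32(w[m][:,:2])) if m.any() else 0)
E
```

```text
t: 9.6
tcp_pos: [0.5893, -0.0661, 0.1795]
eef_rot: [-3.141, -0.0, 1.799]
force: [-0.3, -0.2, -1.5]
gripper_width: 0.0254
finger_force: 34.7
t: 10.1
tcp_pos: [0.5548, -0.0951, 0.2802]
eef_rot: [3.14, 0.0, 1.798]
force: [0.7, 0.9, -1.8]
gripper_width: 0.0253
finger_force: 34.7
[ 0.55493526 -0.094609    0.27924047] [-3.14130804e+00 -7.08927050e-04  1.79839293e+00]
w8 45 circ [ 0.6532 -0.0519] 0.0127
[0 3 1 2 1 3 3 2 3 2 1 0 0 0 0 0 0 0 0 0 0 0 0 0 0 0 0 0 5 6 4 3 2 2 1 1]
((0.6511064171791077, -0.05237550660967827), (0.004337772727012634, 0.025150751695036888), 13.141032218933105) 0.16186498935105603
2586 ((0.6684702038764954, -0.04804115369915962), 0.02060285396873951)
```

```bash
python3 - <<'E'
from h import *
w,im=cloud('w8'); s=sense(); print(s['finger_force'],s['gripper_width'])
M=R.from_euler('xyz',s['eef_rot']).as_matrix(); t=(w-s['tcp_pos'])@M
hsv=cv2.cvtColor(im,cv2.COLOR_RGB2HSV); g=(hsv[...,1]<60)&(hsv[...,2]>60)
m=g&(t[...,2]>.008)&(t[...,2]<.035)&(abs(t[...,0])<.05)&(abs(t[...,1])<.07); print('near tool',m.sum(), t[m].min(0) if m.any() else 0,t[m].max(0) if m.any() else 0)
m=g&(w[...,2]>.14)&(w[...,2]<.17)&(w[...,0]>.5)&(w[...,0]<.75); print('channel',m.sum(), np.round(w[m].min(0),3) if m.any() else 0, np.round(w[m].max(0),3) if m.any() else 0)
cv2.imwrite('pics/last.png',im[:,:,::-1])
E
```

```text
34.682373739778996 0.025762223831422668
near tool 6025 [-0.02567391 -0.02648908  0.00802099] [0.03144033 0.0554186  0.02733194]
channel 315 [ 0.648 -0.093  0.15 ] [ 0.671 -0.028  0.17 ]
```

View pics/last.png

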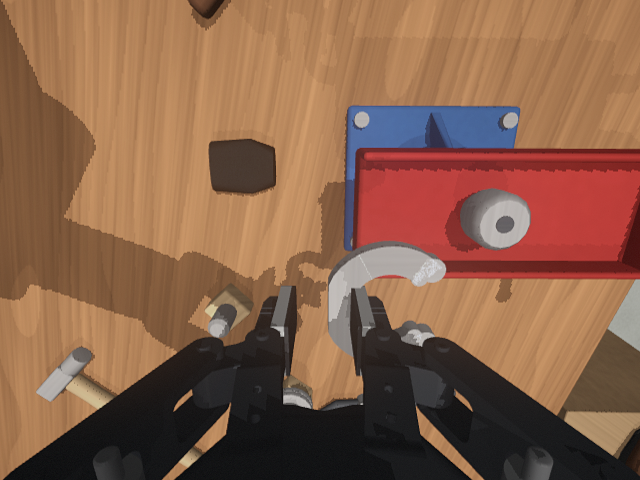

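The clip is still hanging on the bore finger: the bar at (340,300) is wedged on the right finger, so it was not released in the channel. I'll strip it off on the bench, pushing its mouth ends against the fixed 14 mm base plate, and then re-grip more lightly. First I measure the plate's side.

```bash
python3 - <<'E'
from h import *
P=np.array([.668,-.0485]);a=.2227
for tag in('top0','w8','w7'):
  w,im=cloud(tag);hsv=cv2.cvtColor(im,cv2.COLOR_RGB2HSV)
  m=(hsv[...,0]>100)&(hsv[...,0]<130)&(hsv[...,1]>100)&(w[...,2]>.008)&(w[...,2]<.022)&(np.hypot(w[...,0]-.66,w[...,1]+.05)<.16)
  d=w[m][:,:2]-P; sx=d@[np.cos(a),np.sin(a)]; sy=d@[-np.sin(a),np.cos(a)]
  print(tag,m.sum(),np.round(np.percentile(sx,[.5,50,99.5]),3),np.round(np.percentile(sy,[.5,50,99.5]),3))
# goal: TCP at sx=-.045, sy=.085+.06+.025+.023
c,s_=np.cos(a),np.sin(a)
f=lambda sx,sy:P+sx*np.array([c,s_])+sy*np.array([-s_,c])
q=f(-.045,.155);print(q,f(-.045,.133)); go(*q,.1,.2227)
E
```

```text
top0 753 [-0.093 -0.019  0.092] [-0.086  0.047  0.08 ]
w8 6156 [-0.093 -0.014  0.092] [-0.054  0.062  0.084]
w7 8766 [-0.092 -0.007  0.093] [0.034 0.06  0.084]
[0.58987741 0.09273336] [0.59473641 0.07127665]
dx 0.4366 dy 0.1908 dz 0.4481 yaw 1.5047 from [ 0.5549 -0.0946  0.2792] 1.7984
```

```bash
python3 -m crank '[{"dx":0.2,"dy":0.1,"dz":0,"yaw":1},{"dx":0.437,"dy":0.18,"dz":0,"yaw":1},{"dx":0.437,"dy":0.18,"dz":0,"yaw":1},{"dx":0.437,"dy":0.18,"dz":0,"yaw":1},{"dx":0.437,"dy":0.18,"dz":0,"yaw":1},{"dx":0.437,"dy":0.18,"dz":0.1,"yaw":1},{"dx":0.437,"dy":0.18,"dz":0.2,"yaw":1},{"dx":0.437,"dy":0.18,"dz":0.3,"yaw":1}]'
python3 - <<'E'
from h import *
P=np.array([.668,-.0485]);a=.2227;q=P-.045*np.array([np.cos(a),np.sin(a)])+.16*np.array([-np.sin(a),np.cos(a)])
go(*q,.06,a);go(*q,.0285,a)
E
```

```text
t: 10.95
tcp_pos: [0.5852, 0.093, 0.1568]
eef_rot: [-3.14, 0.001, 0.748]
force: [0.8, -0.3, -1.5]
gripper_width: 0.0253
finger_force: 34.7
dx 0.0145 dy -0.0023 dz 0.2421 yaw 0.5017 from [0.5852 0.093  0.1568] 0.7481
dx 0.0145 dy -0.0023 dz 0.3208 yaw 0.5017 from [0.5852 0.093  0.1568] 0.7481
```

```bash
python3 -m crank '[{"dx":0.0145,"dy":-0.0025,"dz":0.1,"yaw":0.502},{"dx":0.0145,"dy":-0.0025,"dz":0.2,"yaw":0.502},{"dx":0.0145,"dy":-0.0025,"dz":0.24,"yaw":0.502},{"dx":0.0145,"dy":-0.0025,"dz":0.28,"yaw":0.502},{"dx":0.0145,"dy":-0.0025,"dz":0.305,"yaw":0.502},{"dx":0.0145,"dy":-0.0025,"dz":0.32,"yaw":0.502},{"dx":0.0145,"dy":-0.0025,"dz":0.32,"yaw":0.502}]'
python3 -m crank '[{"dx":0,"dy":0.02,"dz":0,"yaw":0},{"dx":0,"dy":0.035,"dz":0,"yaw":0},{"dx":0,"dy":0.045,"dz":0,"yaw":0},{"dx":0,"dy":0.055,"dz":0,"yaw":0}]'
```

```text
t: 11.65
tcp_pos: [0.5889, 0.0968, 0.0309]
eef_rot: [-3.141, 0.001, 0.228]
force: [-1.2, 0.2, -1.1]
gripper_width: 0.0257
finger_force: 34.6
t: 12.05
tcp_pos: [0.5939, 0.0762, 0.0321]
eef_rot: [-3.138, -0.001, 0.225]
force: [-1.1, 21.7, 0.9]
gripper_width: 0.0254
finger_force: 27.0
```

```bash
python3 -m crank '[{"dx":0,"dy":0.006,"dz":0.002,"yaw":0},{"dx":0,"dy":0.012,"dz":0.004,"yaw":0},{"dx":0,"dy":0.018,"dz":0.004,"yaw":0}]'
```

```text
t: 12.35
tcp_pos: [0.5956, 0.0686, 0.0304]
eef_rot: [-3.141, -0.0, 0.227]
force: [0.6, -1.0, 0.2]
gripper_width: 0.0258
finger_force: 0.0
```

```bash
python3 -m crank '[{"dx":0,"dy":-0.004,"dz":-0.03,"yaw":0},{"dx":0,"dy":-0.004,"dz":-0.1,"yaw":0},{"dx":0,"dy":-0.004,"dz":-0.25,"yaw":0},{"dx":0,"dy":-0.004,"dz":-0.25,"yaw":0},{"dx":0,"dy":-0.004,"dz":-0.25,"yaw":0}]'
cat >> h.py <<'E'
def grey(tag,x,y,zlo,zhi,r=.06):
    w,im=cloud(tag);hsv=cv2.cvtColor(im,cv2.COLOR_RGB2HSV)
    m=(hsv[...,1]<60)&(w[...,2]>zlo)&(w[...,2]<zhi)&(np.hypot(w[...,0]-x,w[...,1]-y)<r); m=cv2.morphologyEx(m.astype(np.uint8),cv2.MORPH_OPEN,np.ones((3,3)))>0
    p=w[m]; rb=cv2.minAreaRect(np.float32(p[:,:2])); print(tag,len(p),rb,np.round(np.percentile(p[:,2],[3,50,97]),4)); return p
E
python3 - <<'E'
from h import *
snap('wrist','w9');s=sense();print(s['tcp_pos'],s['eef_rot']);p=grey('w9',.602,.042,.003,.016)
c,r=cv2.minEnclosingCircle(np.float32(p[:,:2]));print(c,r)
a=np.degrees(np.arctan2(p[:,1]-c[1],p[:,0]-c[0]));print(np.histogram(a,bins=np.arange(-180,181,10))[0])
E
```

```text
t: 12.85
tcp_pos: [0.5962, 0.0692, 0.1331]
eef_rot: [3.14, -0.005, 0.226]
force: [-0.4, 0.5, -0.9]
gripper_width: 0.0256
finger_force: 0.0
[0.59538756 0.06934968 0.13100523] [ 3.14092164e+00 -1.69022172e-03  2.25621656e-01]
w9 2727 ((0.5975435972213745, 0.05098719522356987), (0.06230001896619797, 0.053226832300424576), 15.53536319732666) [0.0053 0.0079 0.0092]
(0.5972986221313477, 0.04825286939740181) 0.032596178352832794
[ 85  85  83  85  87  95  94  22   0   0   0   0   0   0  70 116 106 105
 110 107 110 111 110 107 108 100  87  68  71  75  84  90  92  89  89  86]
```

The clip is free and lies flat on the bench (62.3 x 53.2, top at 8 mm), x axis at -74.5°. I re-grip with the minimum force and only partial closure, so that it does not wedge again.

```bash
python3 - <<'E'
from h import *
go(.5923,.0696,.026,.2706)
E
python3 -m crank '[{"dx":-0.006,"dy":-0.003,"dz":0.1,"yaw":-0.043},{"dx":-0.006,"dy":-0.003,"dz":0.1,"yaw":-0.043}]' 0.65 20
```

```text
dx -0.0074 dy -0.0023 dz 0.2625 yaw -0.0430 from [0.5954 0.0693 0.131 ] 0.2256
t: 13.1
tcp_pos: [0.5896, 0.0703, 0.0851]
eef_rot: [-3.138, 0.01, 0.271]
force: [-0.2, 0.7, -0.1]
gripper_width: 0.0297
finger_force: 0.0
```

```bash
python3 - <<'E'
from h import *
go(.5923,.0696,.026,.2706)
E
python3 -m crank '[{"dx":0.001,"dy":0.001,"dz":0.08,"yaw":0},{"dx":0.001,"dy":0.001,"dz":0.13,"yaw":0},{"dx":0.001,"dy":0.001,"dz":0.162,"yaw":0},{"dx":0.001,"dy":0.001,"dz":0.162,"yaw":0}]' 0.65 20
python3 -m crank '[{"dx":0,"dy":0,"dz":0,"yaw":0},{"dx":0,"dy":0,"dz":0,"yaw":0},{"dx":0,"dy":0,"dz":0,"yaw":0}]' 0.85 20
```

```text
dx 0.0061 dy 0.0035 dz 0.1477 yaw 0.0006 from [0.5896 0.0703 0.0851] 0.2712
t: 13.5
tcp_pos: [0.5931, 0.0699, 0.0255]
eef_rot: [-3.141, 0.001, 0.27]
force: [0.9, 0.5, 0.1]
gripper_width: 0.0303
finger_force: 0.0
t: 13.8
tcp_pos: [0.5934, 0.07, 0.0257]
eef_rot: [3.142, -0.0, 0.271]
force: [-0.3, 1.1, 1.6]
gripper_width: 0.0127
finger_force: 7.6
```

```bash
python3 -m crank '[{"dx":0,"dy":0,"dz":0,"yaw":0},{"dx":0,"dy":0,"dz":-0.02,"yaw":0},{"dx":0,"dy":0,"dz":-0.05,"yaw":0},{"dx":0,"dy":0,"dz":-0.09,"yaw":0},{"dx":0,"dy":0,"dz":-0.09,"yaw":0}]' 0.86 20
cat >> h.py <<'E'
def held(tag):
    s=sense();w,im=cloud(tag);M=R.from_euler('xyz',s['eef_rot']).as_matrix(); t=(w-s['tcp_pos'])@M
    hsv=cv2.cvtColor(im,cv2.COLOR_RGB2HSV)
    m=(t[...,2]>.008)&(t[...,2]<.045)&(abs(t[...,0])<.045)&(abs(t[...,1])<.07)&(hsv[...,1]<60)&(hsv[...,2]>60)
    m=cv2.morphologyEx(m.astype(np.uint8),cv2.MORPH_OPEN,np.ones((5,5)))>0
    q=t[m&(t[...,1]>.012)]; A=np.c_[q[:,:2],np.ones(len(q))]; pl=np.linalg.lstsq(A,q[:,2],rcond=None)[0]
    e=q[:,2]-A@pl; k=abs(e)<.004; pl=np.linalg.lstsq(A[k],q[k,2],rcond=None)[0]
    print('held',len(q),'x',q[:,0].min(),q[:,0].max(),'ymax',q[:,1].max(),'plane',np.round(pl,4),'med',np.median(q[:,2]))
E
python3 - <<'E'
from h import *
snap('wrist','w10');s=sense();print(s['tcp_pos'],s['eef_rot'],s['finger_force']);held('w10')
E
```

```text
t: 14.3
tcp_pos: [0.5943, 0.0699, 0.0639]
eef_rot: [3.14, -0.004, 0.271]
force: [0.2, 0.4, -0.9]
gripper_width: 0.0122
finger_force: 14.6
[0.59373528 0.06989418 0.06255739] [ 3.14062067e+00 -2.38979830e-03  2.70979738e-01] 14.613345209509134
held 3113 x -0.03514532486677749 0.0316261122248243 ymax 0.06667121854336117 plane [-0.1075  0.0307  0.0185] med 0.016862571755682898
```

```bash
python3 -m crank '[{"dx":0,"dy":0,"dz":-0.1,"yaw":0},{"dx":0,"dy":0,"dz":-0.2,"yaw":-0.14},{"dx":0,"dy":0,"dz":-0.3,"yaw":-0.28},{"dx":0,"dy":0,"dz":-0.4,"yaw":-0.42},{"dx":0,"dy":0,"dz":-0.47,"yaw":-0.56},{"dx":0,"dy":0.1,"dz":-0.47,"yaw":-0.7},{"dx":0,"dy":0.2,"dz":-0.47,"yaw":-0.85},{"dx":0,"dy":0.25,"dz":-0.47,"yaw":-1},{"dx":0,"dy":0.25,"dz":-0.47,"yaw":-1}]'
python3 -c "
from h import *
go(.5866,-.0669,.23,1.794)"
```

```text
t: 15.25
tcp_pos: [0.6202, -0.029, 0.2481]
eef_rot: [-3.14, 0.001, 1.318]
force: [0.1, 0.3, -2.1]
gripper_width: 0.0123
finger_force: 14.6
dx -0.1128 dy -0.0577 dz 0.0453 yaw -0.4545 from [ 0.6202 -0.029   0.2481] 1.3181
```

```bash
python3 -m crank '[{"dx":-0.06,"dy":-0.058,"dz":0,"yaw":-0.15},{"dx":-0.112,"dy":-0.058,"dz":0.02,"yaw":-0.3},{"dx":-0.112,"dy":-0.058,"dz":0.045,"yaw":-0.454},{"dx":-0.112,"dy":-0.058,"dz":0.045,"yaw":-0.454},{"dx":-0.112,"dy":-0.058,"dz":0.045,"yaw":-0.454}]'
python3 - <<'E'
from h import *
snap('wrist','w11');held('w11');go(.5866,-.0669,.181,1.794);go(.5866,-.0669,.176,1.794)
E
```

```text
t: 15.75
tcp_pos: [0.5862, -0.0631, 0.2313]
eef_rot: [-3.141, -0.0, 1.79]
force: [-0.7, -0.4, -1.3]
gripper_width: 0.0122
finger_force: 14.6
held 2999 x -0.018605886866720486 0.03210519140353396 ymax 0.046113993483848835 plane [-0.0262  0.0078  0.019 ] med 0.018575578962258667
dx -0.0092 dy -0.0016 dz 0.1265 yaw -0.0035 from [ 0.5864 -0.0632  0.2316] 1.7903
dx -0.0092 dy -0.0016 dz 0.1390 yaw -0.0035 from [ 0.5864 -0.0632  0.2316] 1.7903
```

```bash
python3 -m crank '[{"dx":-0.009,"dy":-0.0015,"dz":0.04,"yaw":0},{"dx":-0.009,"dy":-0.0015,"dz":0.08,"yaw":0},{"dx":-0.009,"dy":-0.0015,"dz":0.1,"yaw":0},{"dx":-0.009,"dy":-0.0015,"dz":0.115,"yaw":0},{"dx":-0.009,"dy":-0.0015,"dz":0.125,"yaw":0},{"dx":-0.009,"dy":-0.0015,"dz":0.13,"yaw":0},{"dx":-0.009,"dy":-0.0015,"dz":0.134,"yaw":0},{"dx":-0.009,"dy":-0.0015,"dz":0.137,"yaw":0},{"dx":-0.009,"dy":-0.0015,"dz":0.137,"yaw":0}]'
```

```text
t: 16.7
tcp_pos: [0.5865, -0.0676, 0.1766]
eef_rot: [3.141, 0.0, 1.794]
force: [0.7, 0.5, -0.8]
gripper_width: 0.0118
finger_force: 14.6
```

```bash
python3 -m crank '[{"dx":0,"dy":0,"dz":0.003,"yaw":0},{"dx":0,"dy":0,"dz":0.003,"yaw":0}]' - 20
python3 -m crank '[{"dx":0,"dy":0,"dz":0,"yaw":0},{"dx":0,"dy":0,"dz":0,"yaw":0},{"dx":0,"dy":0,"dz":0,"yaw":0}]' 0.72
```

```text
t: 16.9
tcp_pos: [0.5867, -0.0676, 0.1758]
eef_rot: [3.141, 0.0, 1.794]
force: [-0.7, 0.1, 2.7]
gripper_width: 0.0122
finger_force: 15.0
t: 17.2
tcp_pos: [0.5865, -0.0676, 0.1753]
eef_rot: [-3.142, -0.0, 1.794]
force: [0.3, -1.1, 0.0]
gripper_width: 0.0241
finger_force: 0.0
```

Released with zero finger force. I lift straight up and look.

```bash
python3 -m crank '[{"dx":0,"dy":0,"dz":-0.04,"yaw":0},{"dx":0,"dy":0,"dz":-0.12,"yaw":0},{"dx":0,"dy":-0.05,"dz":-0.24,"yaw":0},{"dx":0,"dy":-0.1,"dz":-0.3,"yaw":0},{"dx":0,"dy":-0.1,"dz":-0.3,"yaw":0}]'
python3 - <<'E'
from h import *
snap('wrist','w12');s=sense();print(s['tcp_pos'],s['eef_rot']);p=grey('w12',.607,-.062,.154,.163,.05)
w,im=cloud('w12');m=(w[...,2]>.18)&(w[...,2]<.19)&(np.hypot(w[...,0]-.668,w[...,1]+.05)<.03);print(m.sum(),cv2.minEnclosingCircle(np.float32(w[m][:,:2])))
c,r=cv2.minEnclosingCircle(np.float32(p[:,:2]));print(c,r)
a=np.degrees(np.arctan2(p[:,1]-c[1],p[:,0]-c[0]));print(np.histogram(a,bins=np.arange(-180,181,10))[0])
# top look at fork
w,im=cloud('top0'); m=(w[...,2]>.004)&(w[...,2]<.04)&(w[...,0]>.36)&(w[...,0]<.54)&(w[...,1]>.03)&(w[...,1]<.25)
print(m.sum(),cv2.minAreaRect(np.float32(w[m][:,:2])))
E
```

```text
t: 17.7
tcp_pos: [0.547, -0.0769, 0.2997]
eef_rot: [3.135, 0.004, 1.793]
force: [1.0, 0.4, -0.1]
gripper_width: 0.0237
finger_force: 0.0
[ 0.54729014 -0.07666086  0.29718246] [3.13826488e+00 2.11900464e-03 1.79302065e+00]
w12 2409 ((0.6056926250457764, -0.0626087486743927), (0.05303579568862915, 0.06136413663625717), 14.025323867797852) [0.1559 0.1578 0.1591]
2058 ((0.6683526039123535, -0.04844225198030472), 0.020398294553160667)
(0.6081874966621399, -0.06218792498111725) 0.0320701040327549
[73 61 70 71 78 76 82 76 85 72 74 82 80 81 92 63  0  0  0  0  0  0  8 87
 95 88 91 92 91 90 95 96 98 92 92 78]
889 ((0.4504898190498352, 0.13985157012939453), (0.1788337528705597, 0.21936437487602234), 0.03590739145874977)
```

The clip lies flat in the channel: sx ≈ -63 mm, sy ≈ 0, at 14°, mouth towards the pin. Step 1 is met. Now the fork.

```bash
python3 -c "
from h import *
go(.43,.13,.25,1.04)"
```

```text
dx 0.5686 dy -0.1721 dz 0.1180 yaw 0.7191 from [ 0.5473 -0.0767  0.2972] 1.793
```

```bash
python3 -m crank '[{"dx":0.0,"dy":-0.17,"dz":0,"yaw":0.1},{"dx":0.15,"dy":-0.17,"dz":0,"yaw":0.2},{"dx":0.568,"dy":-0.172,"dz":0.118,"yaw":0.72},{"dx":0.568,"dy":-0.172,"dz":0.118,"yaw":0.72},{"dx":0.568,"dy":-0.172,"dz":0.118,"yaw":0.72},{"dx":0.568,"dy":-0.172,"dz":0.118,"yaw":0.72},{"dx":0.568,"dy":-0.172,"dz":0.118,"yaw":0.72},{"dx":0.568,"dy":-0.172,"dz":0.118,"yaw":0.72}]' 0.3
python3 - <<'E'
from h import *
snap('wrist','w13');s=sense();print(s['tcp_pos'],s['eef_rot'])
w,im=cloud('w13');hsv=cv2.cvtColor(im,cv2.COLOR_RGB2HSV)
d=np.hypot(w[...,0]-.44,w[...,1]-.14)<.13
m=d&(w[...,2]>.016)&(w[...,2]<.032); m=cv2.morphologyEx(m.astype(np.uint8),cv2.MORPH_OPEN,np.ones((3,3)))
n,l,st,ce=cv2.connectedComponentsWithStats(m)
for i in range(1,n):
  if st[i,4]>150: p=w[l==i]; print(st[i],cv2.minAreaRect(np.float32(p[:,:2])),np.round(np.median(p[:,2]),4))
m=d&(w[...,2]>.005)&(w[...,2]<.0115)&(hsv[...,1]<90); m=cv2.morphologyEx(m.astype(np.uint8),cv2.MORPH_OPEN,np.ones((3,3)))
n,l,st,ce=cv2.connectedComponentsWithStats(m)
for i in range(1,n):
  if st[i,4]>150: p=w[l==i]; print('head',st[i],cv2.minAreaRect(np.float32(p[:,:2])),np.median(p[:,2]))
E
```

```text
t: 18.55
tcp_pos: [0.4295, 0.1313, 0.2467]
eef_rot: [-3.139, 0.001, 1.043]
force: [0.1, -0.7, 0.9]
gripper_width: 0.0597
finger_force: 0.0
[0.43008107 0.13035048 0.24720485] [-3.14010177e+00  1.12628811e-03  1.04196065e+00]
[ 312  147   24  129 2813] ((0.42521563172340393, 0.12574218213558197), (0.139915332198143, 0.023515596985816956), 59.23219299316406) 0.0251
head [ 290   96   69   50 1844] ((0.47355157136917114, 0.20675784349441528), (0.04669542238116264, 0.06919300556182861), 58.9694938659668) 0.008246515146549588
```

The handle centre is (0.425,0.126) at 59.2°, and the head measures 69 mm wide with its top at 8 mm, matching the given sizes. The grip point is (0.432,0.137). Descending to grip the handle.

```bash
python3 -c "
from h import *
go(.4322,.1372,.0275,1.033)"
```

```text
dx 0.0175 dy -0.0041 dz 0.5493 yaw 0.0086 from [0.4301 0.1304 0.2472] 1.042
```

```bash
python3 -m crank '[{"dx":0.0175,"dy":-0.004,"dz":0.12,"yaw":0.0086},{"dx":0.0175,"dy":-0.004,"dz":0.24,"yaw":0.0086},{"dx":0.0175,"dy":-0.004,"dz":0.36,"yaw":0.0086},{"dx":0.0175,"dy":-0.004,"dz":0.45,"yaw":0.0086},{"dx":0.0175,"dy":-0.004,"dz":0.52,"yaw":0.0086},{"dx":0.0175,"dy":-0.004,"dz":0.549,"yaw":0.0086},{"dx":0.0175,"dy":-0.004,"dz":0.549,"yaw":0.0086}]' 0.3
python3 -m crank '[{"dx":0,"dy":0,"dz":0,"yaw":0},{"dx":0,"dy":0,"dz":0,"yaw":0},{"dx":0,"dy":0,"dz":0,"yaw":0},{"dx":0,"dy":0,"dz":0,"yaw":0}]' 1 100
```

```text
t: 19.3
tcp_pos: [0.4322, 0.1358, 0.0269]
eef_rot: [-3.139, 0.002, 1.03]
force: [0.5, -0.6, 0.6]
gripper_width: 0.0598
finger_force: 0.0
t: 19.7
tcp_pos: [0.4329, 0.1366, 0.0297]
eef_rot: [3.14, -0.001, 1.031]
force: [-0.4, -2.4, 6.5]
gripper_width: 0.022
finger_force: 98.8
```

```bash
python3 -m crank '[{"dx":0,"dy":0,"dz":-0.06,"yaw":0},{"dx":0,"dy":0,"dz":-0.18,"yaw":0},{"dx":0,"dy":0,"dz":-0.3,"yaw":0.1},{"dx":0,"dy":0,"dz":-0.42,"yaw":0.2},{"dx":0,"dy":0,"dz":-0.5,"yaw":0.3},{"dx":0,"dy":0,"dz":-0.5,"yaw":0.45},{"dx":0,"dy":0,"dz":-0.5,"yaw":0.6},{"dx":0,"dy":0,"dz":-0.5,"yaw":0.77},{"dx":0,"dy":0,"dz":-0.5,"yaw":0.77}]'
cat >> h.py <<'E'
def forkfit(tag,zlo=.018,zhi=.045):
    s=sense();w,im=cloud(tag);M=R.from_euler('xyz',s['eef_rot']).as_matrix();t=(w-s['tcp_pos'])@M;hsv=cv2.cvtColor(im,cv2.COLOR_RGB2HSV)
    m=(t[...,2]>zlo)&(t[...,2]<zhi)&(t[...,0]>.04)&(t[...,0]<.12)&(abs(t[...,1])<.05)&(hsv[...,1]<90)
    m=cv2.morphologyEx(m.astype(np.uint8),cv2.MORPH_OPEN,np.ones((3,3)))>0;q=t[m]
    print('fork tool-frame',len(q),cv2.minAreaRect(np.float32(q[:,:2])),'xmax',np.percentile(q[:,0],99.7));A=np.c_[q[:,:2],np.ones(len(q))];print('plane',np.round(np.linalg.lstsq(A,q[:,2],rcond=None)[0],4),np.median(q[:,2]))
E
python3 - <<'E'
from h import *
snap('wrist','w14');s=sense();print(s['tcp_pos'],s['eef_rot'],s['gripper_width']);forkfit('w14');go(.4632,-.0949,.225,.223)
E
```

```text
t: 20.6
tcp_pos: [0.4319, 0.1368, 0.229]
eef_rot: [3.142, -0.001, 0.22]
force: [-0.2, -0.1, -2.3]
gripper_width: 0.0223
finger_force: 98.8
[0.4319344 0.1367476 0.2289529] [ 3.14148701e+00 -3.74700488e-04  2.20135010e-01] 0.021792407769815354
fork tool-frame 12452 ((0.08054240792989731, -0.0006717294454574585), (0.07024820894002914, 0.048001840710639954), 89.9643325805664) xmax 0.10390758415097465
plane [0.0678 0.0013 0.0159] 0.02164925897468596
dx -0.0502 dy 0.5822 dz 0.0099 yaw -0.0027 from [0.4319 0.1367 0.229 ] 0.2201
```

```bash
python3 -m crank '[{"dx":-0.05,"dy":0.582,"dz":0.01,"yaw":0},{"dx":-0.05,"dy":0.582,"dz":0.01,"yaw":0},{"dx":-0.05,"dy":0.582,"dz":0.01,"yaw":0},{"dx":-0.05,"dy":0.582,"dz":0.01,"yaw":0},{"dx":-0.05,"dy":0.582,"dz":0.01,"yaw":0},{"dx":-0.05,"dy":0.582,"dz":0.01,"yaw":0},{"dx":-0.05,"dy":0.582,"dz":0.01,"yaw":0},{"dx":-0.05,"dy":0.582,"dz":0.01,"yaw":0}]'
python3 - <<'E'
from h import *
snap('wrist','w15');s=sense();print(s['tcp_pos'],s['eef_rot']);forkfit('w15');go(.4632,-.0949,.1825,.223)
p=grey('w15',.607,-.062,.154,.163,.035)
E
```

```text
t: 21.45
tcp_pos: [0.4643, -0.0937, 0.2247]
eef_rot: [-3.141, 0.0, 0.226]
force: [0.2, 0.3, -2.8]
gripper_width: 0.0221
finger_force: 99.1
[ 0.46435703 -0.09350792  0.22470362] [-3.14139799e+00 -5.50536491e-06  2.26141129e-01]
fork tool-frame 12499 ((0.08044635504484177, -0.0004951097071170807), (0.07027340680360794, 0.04797322303056717), 89.93888092041016) xmax 0.10383074523586118
plane [0.0701 0.002  0.0158] 0.021745897614033068
dx -0.0036 dy 0.0027 dz 0.1055 yaw 0.0030 from [ 0.4644 -0.0935  0.2247] 0.2261
w15 3781 ((0.5896182656288147, -0.06657551229000092), (0.020489990711212158, 0.05885682255029678), 12.908621788024902) [0.1562 0.1578 0.1592]
```

```bash
python3 -m crank '[{"dx":-0.0035,"dy":0.0027,"dz":0.05,"yaw":0.003},{"dx":-0.0035,"dy":0.0027,"dz":0.09,"yaw":0.003},{"dx":-0.0035,"dy":0.0027,"dz":0.105,"yaw":0.003},{"dx":-0.0035,"dy":0.0027,"dz":0.105,"yaw":0.003}]'
python3 -m crank '[{"dx":0.02,"dy":0,"dz":0,"yaw":0},{"dx":0.04,"dy":0,"dz":0,"yaw":0},{"dx":0.06,"dy":0,"dz":0,"yaw":0},{"dx":0.08,"dy":0,"dz":0,"yaw":0},{"dx":0.1,"dy":0,"dz":0,"yaw":0},{"dx":0.12,"dy":0,"dz":0,"yaw":0},{"dx":0.12,"dy":0,"dz":0,"yaw":0}]'
```

```text
t: 21.9
tcp_pos: [0.4633, -0.0952, 0.1823]
eef_rot: [-3.141, 0.001, 0.222]
force: [0.4, -0.1, -1.6]
gripper_width: 0.0217
finger_force: 99.1
t: 22.6
tcp_pos: [0.5113, -0.0853, 0.1824]
eef_rot: [3.141, -0.001, 0.222]
force: [0.2, 0.1, -2.0]
gripper_width: 0.0219
finger_force: 99.2
```

```bash
cat >> h.py <<'E'
def sfr(p):
    d=np.array(p)-np.array([.668,-.0485]);a=.2227
    return d@np.array([[np.cos(a),-np.sin(a)],[np.sin(a),np.cos(a)]])
E
python3 - <<'E'
from h import *
snap('wrist','w16');s=sense();print('tcp sfr',sfr(s['tcp_pos'][:2]));forkfit('w16')
w,im=cloud('w16');hsv=cv2.cvtColor(im,cv2.COLOR_RGB2HSV)
m=(hsv[...,1]<70)&(w[...,2]>.152)&(w[...,2]<.166)&(abs(w[...,0]-.6)<.09)&(abs(w[...,1]+.06)<.06);q=sfr(w[m][:,:2]);
for k in np.arange(-.11,0.0,.01):
  b=q[(q[:,0]>=k)&(q[:,0]<k+.01)];print(round(k,2),len(b),np.round([b[:,1].min(),b[:,1].max()],4) if len(b) else '')
E
```

```text
tcp sfr [-0.16151388 -0.00117402]
fork tool-frame 19292 ((0.08859661966562271, -0.001185540109872818), (0.06275925040245056, 0.07110558450222015), 0.04659357666969299) xmax 0.11968523364152914
plane [0.1006 0.0006 0.0134] 0.022284988163271978
-0.11 540 [-0.0113  0.01  ]
-0.1 1549 [-0.0205  0.0192]
-0.09 2894 [-0.0342  0.0282]
-0.08 4700 [-0.0354  0.0343]
-0.07 3983 [-0.0356  0.0343]
-0.06 3529 [-0.0353  0.0343]
-0.05 2368 [-0.0314  0.0305]
-0.04 957 [-0.0314  0.0307]
-0.03 0 
-0.02 0 
-0.01 0
```

Fork and clip are both centred in the channel to within 1 mm. Now the push over the neck.

```bash
python3 -m crank '[{"dx":0.015,"dy":0,"dz":0,"yaw":0},{"dx":0.03,"dy":0,"dz":0,"yaw":0},{"dx":0.04,"dy":0,"dz":0,"yaw":0},{"dx":0.05,"dy":0,"dz":0,"yaw":0},{"dx":0.058,"dy":0,"dz":0,"yaw":0}]'
python3 -m crank '[{"dx":0.01,"dy":0,"dz":0,"yaw":0},{"dx":0.018,"dy":0,"dz":0,"yaw":0},{"dx":0.026,"dy":0,"dz":0,"yaw":0},{"dx":0.03,"dy":0,"dz":0,"yaw":0},{"dx":0.03,"dy":0,"dz":0,"yaw":0}]'
```

```text
t: 23.15
tcp_pos: [0.5297, -0.0806, 0.1822]
eef_rot: [-3.14, 0.01, 0.221]
force: [-21.9, -4.8, 7.5]
gripper_width: 0.0221
finger_force: 100.3
t: 23.65
tcp_pos: [0.5451, -0.0777, 0.1825]
eef_rot: [3.141, -0.001, 0.221]
force: [0.7, -0.1, -2.5]
gripper_width: 0.0219
finger_force: 99.2
```

```bash
python3 -m crank '[{"dx":-0.08,"dy":0,"dz":0,"yaw":0},{"dx":-0.17,"dy":0,"dz":0,"yaw":0},{"dx":-0.22,"dy":0,"dz":0,"yaw":0},{"dx":-0.24,"dy":0,"dz":0,"yaw":0},{"dx":-0.24,"dy":0,"dz":-0.08,"yaw":0}]'
python3 - <<'E'
from h import *
snap('wrist','w17');s=sense();print('tcp',s['tcp_pos'],sfr(s['tcp_pos'][:2]))
snap('top','top1')
for t in('w17','top1'):
  w,im=cloud(t);hsv=cv2.cvtColor(im,cv2.COLOR_RGB2HSV)
  m=(hsv[...,1]<80)&(w[...,2]>.152)&(w[...,2]<.168)&(abs(w[...,0]-.64)<.06)&(abs(w[...,1]+.05)<.06);q=np.c_[sfr(w[m][:,:2]),w[m][:,2]];q=q[q[:,0]>-.06]
  print(t,len(q),np.round(q.min(0),4) if len(q) else '',np.round(q.max(0),4) if len(q) else '',np.round(np.percentile(q[:,:2],[1,99],axis=0),4) if len(q) else '')
E
```

```text
t: 24.15
tcp_pos: [0.4493, -0.0984, 0.2124]
eef_rot: [-3.137, 0.005, 0.22]
force: [1.4, 0.9, -1.9]
gripper_width: 0.0221
finger_force: 98.9
tcp [ 0.45228952 -0.09945698  0.21910038] [-0.22163799 -0.00205596]
w17 0   
top1 115 [-0.0267 -0.0336  0.1521] [0.0257 0.0265 0.1678] [[-0.0267 -0.0326]
 [ 0.0251  0.0263]]
```

From the top, the clip spans sx -26.7 to +25.7 mm at floor height, so it is home on the pin. Next I return the fork to its original place.

```bash
python3 -m crank '[{"dx":0,"dy":-0.3,"dz":-0.05,"yaw":0},{"dx":0,"dy":-0.58,"dz":-0.05,"yaw":-0.1},{"dx":0.08,"dy":-0.58,"dz":-0.05,"yaw":-0.77},{"dx":0.08,"dy":-0.58,"dz":-0.05,"yaw":-0.77},{"dx":0.08,"dy":-0.58,"dz":-0.05,"yaw":-0.77},{"dx":0.08,"dy":-0.58,"dz":-0.05,"yaw":-0.77},{"dx":0.08,"dy":-0.58,"dz":-0.05,"yaw":-0.77},{"dx":0.08,"dy":-0.58,"dz":-0.05,"yaw":-0.77},{"dx":0.08,"dy":-0.58,"dz":-0.05,"yaw":-0.77}]'
python3 -c "
from h import *
go(.433,.137,.05,1.033);go(.433,.137,.031,1.033)"
```

```text
t: 25.15
tcp_pos: [0.4316, 0.1347, 0.2342]
eef_rot: [-3.141, -0.0, 1.025]
force: [-0.2, -0.1, -2.7]
gripper_width: 0.0219
finger_force: 99.4
dx 0.0068 dy -0.0000 dz 0.4605 yaw -0.0079 from [0.4316 0.1347 0.2342] 1.0247
dx 0.0068 dy -0.0000 dz 0.5080 yaw -0.0079 from [0.4316 0.1347 0.2342] 1.0247
```

```bash
python3 -m crank '[{"dx":0.007,"dy":0,"dz":0.12,"yaw":-0.008},{"dx":0.007,"dy":0,"dz":0.24,"yaw":-0.008},{"dx":0.007,"dy":0,"dz":0.35,"yaw":-0.008},{"dx":0.007,"dy":0,"dz":0.43,"yaw":-0.008},{"dx":0.007,"dy":0,"dz":0.47,"yaw":-0.008},{"dx":0.007,"dy":0,"dz":0.49,"yaw":-0.008},{"dx":0.007,"dy":0,"dz":0.502,"yaw":-0.008},{"dx":0.007,"dy":0,"dz":0.51,"yaw":-0.008},{"dx":0.007,"dy":0,"dz":0.51,"yaw":-0.008}]'
```

```text
t: 26.05
tcp_pos: [0.4331, 0.137, 0.0309]
eef_rot: [3.141, -0.001, 1.035]
force: [0.6, 0.4, -1.6]
gripper_width: 0.0219
finger_force: 99.4
```

```bash
python3 -m crank '[{"dx":0,"dy":0,"dz":0.003,"yaw":0},{"dx":0,"dy":0,"dz":0.005,"yaw":0},{"dx":0,"dy":0,"dz":0.005,"yaw":0}]'
python3 -m crank '[{"dx":0,"dy":0,"dz":0,"yaw":0},{"dx":0,"dy":0,"dz":0,"yaw":0},{"dx":0,"dy":0,"dz":0,"yaw":0},{"dx":0,"dy":0,"dz":0,"yaw":0}]' 0.4 20
python3 -m crank '[{"dx":0,"dy":0,"dz":-0.08,"yaw":0},{"dx":0,"dy":0,"dz":-0.2,"yaw":0},{"dx":0,"dy":0,"dz":-0.32,"yaw":0},{"dx":0,"dy":0,"dz":-0.45,"yaw":0},{"dx":0,"dy":0,"dz":-0.5,"yaw":0},{"dx":0,"dy":0,"dz":-0.5,"yaw":0}]'
python3 - <<'E'
from h import *
snap('wrist','w18');snap('top','top2')
w,im=cloud('w18');d=np.hypot(w[...,0]-.44,w[...,1]-.14)<.13
for a,b in((.016,.032),(.005,.0115)):
  m=d&(w[...,2]>a)&(w[...,2]<b);m=cv2.morphologyEx(m.astype(np.uint8),cv2.MORPH_OPEN,np.ones((3,3)));n,l,st,ce=cv2.connectedComponentsWithStats(m);i=1+np.argmax(st[1:,4]);p=w[l==i];print(cv2.minAreaRect(np.float32(p[:,:2])),np.median(p[:,2]))
w,im=cloud('top2');hsv=cv2.cvtColor(im,cv2.COLOR_RGB2HSV)
m=(hsv[...,1]<80)&(w[...,2]>.152)&(w[...,2]<.168)&(abs(w[...,0]-.64)<.06)&(abs(w[...,1]+.05)<.06);q=np.c_[sfr(w[m][:,:2]),w[m][:,2]]
print(len(q),np.round(np.percentile(q,[1,50,99],axis=0),4))
a=cv2.imread('pics/top0.png');b=cv2.imread('pics/top2.png');df=(cv2.absdiff(a,b).max(2)>70).astype(np.uint8);df=cv2.morphologyEx(df,cv2.MORPH_OPEN,np.ones((3,3)))
n,l,st,ce=cv2.connectedComponentsWithStats(df);print([list(x) for x in st[1:] if x[4]>15])
E
```

```text
t: 26.35
tcp_pos: [0.4332, 0.137, 0.0297]
eef_rot: [3.14, -0.001, 1.036]
force: [-1.9, -1.8, 9.7]
gripper_width: 0.0217
finger_force: 101.0
t: 26.75
tcp_pos: [0.4329, 0.137, 0.0286]
eef_rot: [3.141, -0.0, 1.036]
force: [-0.1, -0.1, -0.8]
gripper_width: 0.0513
finger_force: 0.0
t: 27.35
tcp_pos: [0.4338, 0.1371, 0.2315]
eef_rot: [3.136, -0.004, 1.036]
force: [-0.4, -0.4, -0.2]
gripper_width: 0.0512
finger_force: 0.0
((0.42548394203186035, 0.12599822878837585), (0.14036573469638824, 0.023963380604982376), 59.72319412231445) 0.02511373345400708
((0.47337886691093445, 0.20672833919525146), (0.047669071704149246, 0.0698842704296112), 59.4275016784668) 0.008285416795622697
119 [[-0.027  -0.0322  0.1523]
 [-0.0075  0.0033  0.1587]
 [ 0.0264  0.0261  0.1674]]
[[np.int32(331), np.int32(195), np.int32(7), np.int32(5), np.int32(21)], [np.int32(295), np.int32(243), np.int32(4), np.int32(19), np.int32(65)], [np.int32(259), np.int32(248), np.int32(10), np.int32(12), np.int32(85)], [np.int32(270), np.int32(270), np.int32(6), np.int32(4), np.int32(22)], [np.int32(289), np.int32(270), np.int32(7), np.int32(11), np.int32(62)], [np.int32(266), np.int32(275), np.int32(5), np.int32(5), np.int32(21)], [np.int32(291), np.int32(285), np.int32(4), np.int32(5), np.int32(18)], [np.int32(397), np.int32(293), np.int32(21), np.int32(4), np.int32(63)], [np.int32(303), np.int32(307), np.int32(18), np.int32(5), np.int32(55)], [np.int32(510), np.int32(343), np.int32(9), np.int32(9), np.int32(50)], [np.int32(513), np.int32(361), np.int32(5), np.int32(7), np.int32(26)], [np.int32(515), np.int32(375), np.int32(14), np.int32(5), np.int32(57)], [np.int32(305), np.int32(377), np.int32(25), np.int32(12), np.int32(176)], [np.int32(262), np.int32(385), np.int32(14), np.int32(10), np.int32(71)], [np.int32(252), np.int32(387), np.int32(9), np.int32(8), np.int32(45)], [np.int32(405), np.int32(412), np.int32(11), np.int32(4), np.int32(33)]]
```

The fork lies flat where it started, the clip is home on the pin, and the other objects have not moved. Handing in.

```bash
python3 -c "
from station import ticket
print(ticket.hand_in())"
```

```text
the job is handed in; nothing more can be done
None
```

The job is handed in at about 27.5 s: by my last measurements the fork pushed the clip home on the pin, the fork lies flat back in its starting place, and nothing else had moved; no verdict was returned, and the first release in the channel failed when the clip wedged on a finger, so I stripped it off against the stretcher's base plate and re-gripped it.

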